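# Strip a resin mould: draw the core pins and clear the casting plate

### The arm

A 6-joint arm with a two-finger parallel gripper is mounted at the origin on the work surface. World frame = base frame: x ahead of the robot, y to its left, z up, the work surface at z = 0. Lengths are in m, angles in rad, forces in N, time in s.
With the tool pointing down it reaches from about 0.25 to 0.85 m from the base axis. Payload 12.5 kg.
Tool frame: the origin (TCP) lies at the centre of the arm's flange, where the gripper is bolted on; the fingertips stand 186 mm ahead of it and the grasp point (between the pads) lies 167 mm ahead of it (bot.tcp_to_grasp is the z of the grasp point in the tool frame, in m); z points along the fingers, y is the direction in which the jaws open and shut (so a half turn about z gives the same grasp; the last joint's range is limited). The gripper opens to 93 mm and grips with 3 to 60 N. Pads are 15 mm wide; open, the fingers measure 128 mm over their backs; the gripper's body (75 mm by 188 mm) begins 65 mm behind the grasp point.
Start: joints at [1.032, 0.351, 1.652, -0, 1.139, -0.085], TCP at [0.241, 0.494, 0.405] pointing down, gripper open.
Joint ranges: [-2.75, 2.75], [-0.79, 2.1], [0.01, 2.65], [-1.57, 4.71], [0.07, 3.14], [-2.87, 2.87]. Speed limits (rad/s): [2.22, 2.22, 2.79, 3.14, 3.14, 3.14].

### API

Orientations are given as a unit quaternion [w, x, y, z].
In Python, from cell import bot, eoat, solver, viewer, sign_off gives the robot as it stands. Calls block until the motion is done:
- bot.movep(position, orientation): joint-space move of the TCP to a pose.
- bot.movel(position, orientation=None, vel=0.15): straight line of the TCP; orientation=None keeps the orientation; vel is the mean speed in m/s.
- bot.movej(angles): joint-space move.
- eoat.set_gripper(opening, effort=None): finger opening in m; effort is the grip in N (None keeps the last); returns when the fingers have stopped.
- bot.hold(seconds).
- solver.inverse_kinematics(position, orientation): joint angles nearest the present ones, or None.
- bot.sense(): the state.
- viewer.read_camera(name): name is "scene" or "side" or "wrist"; returns (picture, depth): 480x640x3 uint8, blue, green, red; 480x640 float32, m along the optical axis (not along the pixel's ray), 0 where there is no reading.
- viewer.camera_info(name): a dict with "camera_matrix" (3x3 intrinsics, pixels), "R" (3x3) and "t" (3): a world point X has camera coordinates R X + t. Camera axes: x right, y down, z forward; pixel columns grow to the right and rows downward; lengths in m; the calibration is good to about 2 mm. A picture is of the moment at which its call begins: read the wrist's pose just before it. camera_info takes no time and is no camera call; for the wrist camera it gives the pose at the moment of the call.
A pose or a line that the arm cannot do raises bot.IKError and nothing moves.
- sign_off(): hands the job in, once; it reports no verdict.
The state is a dict: "time_s": time; "joint_pos": joint angles; "qvel": joint speeds; "effort": joint torques, N m; "tool_pos": TCP position; "orientation": TCP orientation; "ft_force": force on the tool from outside, world axes, zero at the start; "moment": the same for the moment, N m; "grip_width": finger opening in m.
Only numpy, scipy, OpenCV 4.12 (cv2) and the standard library are available. Lean on these libraries where they do the work, as an engineer would, in place of code of your own. Each camera call takes 0.05 s, during which the arm holds its last target.

### The job

Draw every core pin straight out of its leaning sleeve, along the sleeve and without wrenching it, and lay it in the green tray. When all pins are in the tray, take the scraper block and wipe every resin chip off the casting plate into the orange trough, never touching the sharp chips with the gripper, then stand the scraper back upright with its whole foot on the black pad. Leave the bottle, jar and beaker where they are.

Things in the scene. Friction and masses are not known exactly. Their poses are not given: they have to be found in the camera images.
- block: Moulding block, fixed: dark steel base bar 230 (x) x 62 (y) x 11 mm with five leaning aluminium sleeves in a row along its x, 44 mm apart; some may be empty. Origin: centre of the underside. Heading within 0.3 rad of the world's x; block and tray may change sides from start to start.
- sleeve0 (a point): Centre of the mouth of the first (-x) sleeve; its frame is turned like the block's. All five sleeves are alike: 32 x 34 mm outside, 52 mm long, leaning 0.35 rad (20 degrees) from vertical towards the block's -x, i.e. towards the robot, with a blind round bore 17.4 mm wide and 44 mm deep, open at the upper end.
- tray: Green open tray, fixed: 200 (x) x 160 (y) x 45 mm outside, walls and floor 5 mm. Origin: centre of the underside.
- plate: Steel casting plate, fixed: flat top 45 mm above the origin, 124 mm wide (x, between side rims), 200 mm long (y -100 to +100). Rims 6 mm thick and 12 mm high along both sides and on the last 6 mm of the +y end. The -y end is rimless and drops straight into the trough. Chips start with centres at y -75 to +30 mm, so the last 50 mm towards the +y rim are free. Origin: underside, below the middle of the top.
- trough (a point): Orange open catch trough fixed to the plate's -y end: centre of its inner floor, 5 mm above the table. Inside 124 mm (plate x) by 69 mm (plate y from -100 to -169 mm); outer walls 57 mm high.
- pad: Black rubber pad, fixed, 120 (x) x 190 (y) x 4 mm, on which the scraper stands. Origin: centre of the underside.
- scraper: Scraper block, loose, about 0.25 kg: a grey flat foot 40 (x) x 108 (y) x 14 mm high with straight upright faces, on it in the middle an upright red grip 20 mm thick (x), 60 mm wide (y), from 14 to 66 mm above the underside. It stands on its foot. Origin: centre of the underside; z up.
- pin0: Steel core pin, loose, 0.18 kg (centre of mass about 55 mm from the foot): round shaft 16 mm in diameter and 66 mm long, then a blue square head 24 x 24 mm and 22 mm long (66 to 88 mm from the foot). At the start it stands on the bore's floor with 22 mm of bare shaft showing below the head. Origin: centre of the foot; z along the pin to the head; head flats face its x and y (at the start y is the block's y). Not given if absent.
- pin1: Steel core pin, loose, 0.18 kg (centre of mass about 55 mm from the foot): round shaft 16 mm in diameter and 66 mm long, then a blue square head 24 x 24 mm and 22 mm long (66 to 88 mm from the foot). At the start it stands on the bore's floor with 22 mm of bare shaft showing below the head. Origin: centre of the foot; z along the pin to the head; head flats face its x and y (at the start y is the block's y). Not given if absent.
- pin2: Steel core pin, loose, 0.18 kg (centre of mass about 55 mm from the foot): round shaft 16 mm in diameter and 66 mm long, then a blue square head 24 x 24 mm and 22 mm long (66 to 88 mm from the foot). At the start it stands on the bore's floor with 22 mm of bare shaft showing below the head. Origin: centre of the foot; z along the pin to the head; head flats face its x and y (at the start y is the block's y). Not given if absent.
- pin3: Steel core pin, loose, 0.18 kg (centre of mass about 55 mm from the foot): round shaft 16 mm in diameter and 66 mm long, then a blue square head 24 x 24 mm and 22 mm long (66 to 88 mm from the foot). At the start it stands on the bore's floor with 22 mm of bare shaft showing below the head. Origin: centre of the foot; z along the pin to the head; head flats face its x and y (at the start y is the block's y). Not given if absent.
- pin4: Steel core pin, loose, 0.18 kg (centre of mass about 55 mm from the foot): round shaft 16 mm in diameter and 66 mm long, then a blue square head 24 x 24 mm and 22 mm long (66 to 88 mm from the foot). At the start it stands on the bore's floor with 22 mm of bare shaft showing below the head. Origin: centre of the foot; z along the pin to the head; head flats face its x and y (at the start y is the block's y). Not given if absent.
- chip0: Chip of cured amber resin, loose, 18 x 14 x 9 mm (x, y, z), 10 g, lying flat on the plate at the start. Origin: centre of its underside as it lies at the start. Not given if absent.
- chip1: Chip of cured amber resin, loose, 20 x 15 x 8 mm (x, y, z), 10 g, lying flat on the plate at the start. Origin: centre of its underside as it lies at the start. Not given if absent.
- chip2: Chip of cured amber resin, loose, 16 x 16 x 10 mm (x, y, z), 10 g, lying flat on the plate at the start. Origin: centre of its underside as it lies at the start. Not given if absent.
- chip3: Chip of cured amber resin, loose, 18 x 14 x 9 mm (x, y, z), 10 g, lying flat on the plate at the start. Origin: centre of its underside as it lies at the start. Not given if absent.
- chip4: Chip of cured amber resin, loose, 20 x 15 x 8 mm (x, y, z), 10 g, lying flat on the plate at the start. Origin: centre of its underside as it lies at the start. Not given if absent.
- chip5: Chip of cured amber resin, loose, 16 x 16 x 10 mm (x, y, z), 10 g, lying flat on the plate at the start. Origin: centre of its underside as it lies at the start. Not given if absent.
- reagent: Bystander: amber bottle with red cap, 64 mm wide, 130 mm high, standing loose. Origin: underside.
- jar: Bystander: white jar, 68 mm wide, 85 mm high, standing loose. Origin: underside.
- beaker: Bystander: glass beaker, 70 mm wide, 90 mm high, standing loose. Origin: underside.
Mind the look-alikes: they are no part of the job. What is shaped like the pin0 but pink is not meant. Several things have the shape of the pad; the one meant has the colours described above.

How it is judged:
On the way, in this order (a step that is already met when the one before it is completed fails the run):
1. every core pin lies in the green tray (x of pin0 in the frame of tray between -0.1 and 0.1 m and y of pin0 in the frame of tray between -0.08 and 0.08 m and z of each of pin0, pin1, pin2, pin3, pin4 in the frame of tray below 0.05 m and angle between each of pin0, pin1, pin2, pin3, pin4's own z axis and vertical above 1.1 rad and x of pin1 in the frame of tray between -0.1 and 0.1 m and y of pin1 in the frame of tray between -0.08 and 0.08 m and x of pin2 in the frame of tray between -0.1 and 0.1 m and y of pin2 in the frame of tray between -0.08 and 0.08 m and x of pin3 in the frame of tray between -0.1 and 0.1 m and y of pin3 in the frame of tray between -0.08 and 0.08 m and x of pin4 in the frame of tray between -0.1 and 0.1 m and y of pin4 in the frame of tray between -0.08 and 0.08 m), for 0.2 s.
2. every chip lies in the orange trough (x of chip0 in the frame of plate between -0.064 and 0.064 m and y of chip0 in the frame of plate between -0.175 and -0.1 m and z of each of chip0, chip1, chip2, chip3, chip4, chip5 in the frame of plate below 0.035 m and x of chip1 in the frame of plate between -0.064 and 0.064 m and y of chip1 in the frame of plate between -0.175 and -0.1 m and x of chip2 in the frame of plate between -0.064 and 0.064 m and y of chip2 in the frame of plate between -0.175 and -0.1 m and x of chip3 in the frame of plate between -0.064 and 0.064 m and y of chip3 in the frame of plate between -0.175 and -0.1 m and x of chip4 in the frame of plate between -0.064 and 0.064 m and y of chip4 in the frame of plate between -0.175 and -0.1 m and x of chip5 in the frame of plate between -0.064 and 0.064 m and y of chip5 in the frame of plate between -0.175 and -0.1 m), for 0.2 s.
At the end, for the whole second after the job is handed in: Every pin lies in the tray (foot inside its outline, below 50 mm, axis over 1.1 rad from vertical); every chip is in the trough, below 35 mm; the scraper stands upright on the pad, its middle within 45 mm of the pad's along both pad axes; all at rest (all of step 1 and all of step 2 and x of scraper in the frame of pad between -0.045 and 0.045 m and y of scraper in the frame of pad between -0.045 and 0.045 m and angle between scraper's own z axis and vertical below 0.1 rad and z of scraper in the frame of pad below 0.008 m and linear speed of each of pin0, pin1, pin2, pin3, pin4, chip0, chip1, chip2, chip3, chip4, chip5, scraper below 0.03 m/s); the robot touches nothing.
It fails at once if a pin is wrenched against its sleeve (more than 45 N) (contact force between any of pin0, pin1, pin2, pin3, pin4 and block above 45 N).
It fails at once if a chip is touched by the gripper or the arm (contact force between any of the fingers, the arm and chip0 above 0.5 N or contact force between any of the fingers, the arm and chip1 above 0.5 N or contact force between any of the fingers, the arm and chip2 above 0.5 N or contact force between any of the fingers, the arm and chip3 above 0.5 N or contact force between any of the fingers, the arm and chip4 above 0.5 N or contact force between any of the fingers, the arm and chip5 above 0.5 N).
It fails at once if a bystander is moved by more than 40 mm (distance of any of reagent, jar, beaker from where it was at the start of the episode above 0.04 m).
Of pin0, pin1, pin2, pin3, pin4 only 3 to 5 are there at a start; the rules pass over those that are not, and their reading is None.
Of chip0, chip1, chip2, chip3, chip4, chip5 only 4 to 6 are there at a start; the rules pass over those that are not, and their reading is None.
At some moment in a run one of scraper may be knocked a few centimetres aside while the robot is not near it.
Once in a run the grip may slacken for a moment while it holds something.
It also fails if it takes over 210 s, if anything falls off the work surface, if the arm or the gripper's body presses on something with over 40 N, if the wrist force passes 120 N, or if a joint passes its speed limit or range.

## Working session

There is one attempt and no reset: what is moved stays moved. The work goes in short steps, each a Python script; the robot and the scene stay as the last script left them, time stands still between calls to the robot, and variables do not carry over. Pictures are saved under pics/ and viewed, and the job is handed in when it is done.

```bash
ls; mkdir -p pics; python3 - <<'E'
from cell import bot, eoat, solver, viewer
import cv2,numpy as np
for n in ["scene","side","wrist"]:
    i=viewer.camera_info(n); p,d=viewer.read_camera(n)
    cv2.imwrite(f"pics/{n}0.png",p); np.save(f"pics/{n}0.npy",d)
    print(n,np.round(i["camera_matrix"],1).tolist(),np.round(i["R"],3).tolist(),np.round(i["t"],3).tolist())
s=bot.sense(); print(s); print(bot.tcp_to_grasp)
E
```

```text
pics
scene [[447.9, 0.0, 313.0], [0.0, 447.9, 235.6], [0.0, 0.0, 1.0]] [[-0.626, 0.78, -0.014], [0.6, 0.47, -0.647], [-0.498, -0.414, -0.762]] [0.421, -0.274, 1.356]
side [[446.3, 0.0, 316.4], [0.0, 446.3, 234.1], [0.0, 0.0, 1.0]] [[0.872, -0.49, -0.02], [-0.334, -0.565, -0.755], [0.359, 0.664, -0.656]] [-0.536, 0.226, 0.939]
wrist [[359.0, 0.0, 321.4], [0.0, 359.0, 236.0], [0.0, 0.0, 1.0]] [[0.438, 0.899, -0.002], [0.865, -0.421, 0.274], [0.246, -0.122, -0.962]] [-0.549, -0.033, 0.39]
{'time_s': 0.15, 'joint_pos': array([ 1.03240601e+00,  3.51116593e-01,  1.65224323e+00,  2.12615219e-05,
        1.13911244e+00, -8.46082118e-02]), 'qvel': array([ 0.00029861, -0.0034344 , -0.00123913,  0.00029566,  0.00116968,
        0.00071595]), 'effort': array([-2.52717409e-04, -4.97466767e+01, -2.85345089e+01,  6.98473630e-02,
        2.46567145e-02, -9.03769910e-05]), 'tool_pos': array([0.24103504, 0.49426916, 0.40433564]), 'orientation': array([-1.43982572e-04,  2.24953666e-01,  9.74369363e-01, -4.15679109e-04]), 'ft_force': array([ 0.56681344, -0.98879302, -0.09829709]), 'moment': array([-0.02092491, -0.01132619, -0.00697377]), 'grip_width': 0.09306466071753426}
0.1673
```

View pics/scene0.png

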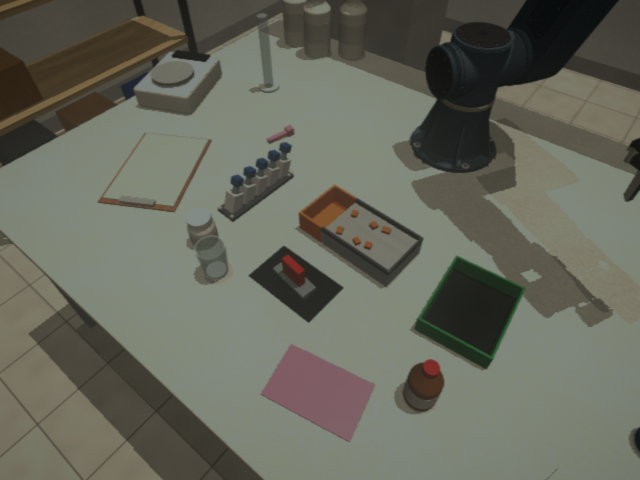

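View pics/side0.png

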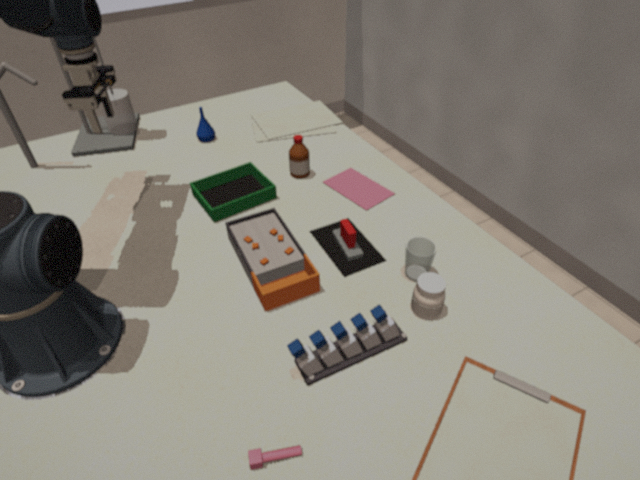

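View pics/wrist0.png

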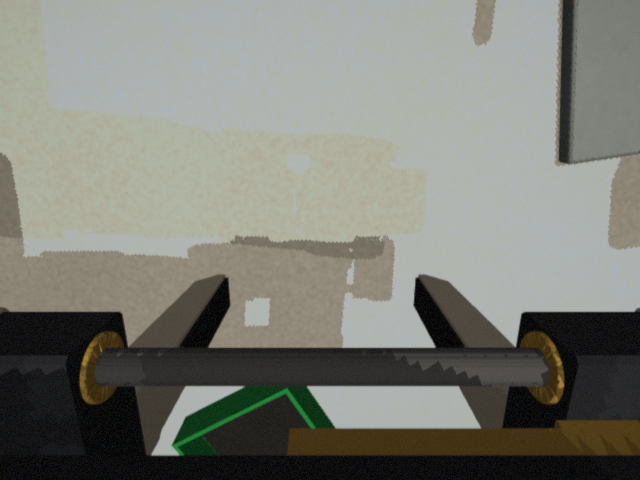

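The scene picture shows five blue-headed pins in the block near (237,181) to (286,147), six chips on the plate near (340–386, 214–245), the green tray at (470,310), the black pad with the red-gripped scraper at (295,282), and the bottle at (424,385), jar at (202,227) and beaker at (212,257).

Look-alikes:
- **Pin:** the pink pin at scene (282,134), side (275,456), is not wanted. I take the blue heads.
- **Pad:** the pink mat at scene (318,390) and the clipboard at (155,170) are not wanted. I take the black pad at (295,282).

Next I measure everything.

```bash
cat > h.py <<'E'
from cell import bot, eoat, solver, viewer, sign_off
import cv2,numpy as np
from scipy.spatial.transform import Rotation as Rot
def shot(n,save=None):
    i=viewer.camera_info(n); p,d=viewer.read_camera(n)
    if save: cv2.imwrite(f"pics/{save}.png",p)
    return i,p,d
def cloud(i,d):
    K=i["camera_matrix"];v,u=np.mgrid[0:480,0:640]
    c=np.stack([(u-K[0,2])/K[0,0]*d,(v-K[1,2])/K[1,1]*d,d],-1)
    return (c-np.asarray(i["t"]))@np.asarray(i["R"])
def ray(i,uv,z):
    K=np.asarray(i["camera_matrix"]);R=np.asarray(i["R"]);t=np.asarray(i["t"])
    uv=np.atleast_2d(uv).astype(float)
    c=np.c_[(uv-K[:2,2])/[K[0,0],K[1,1]],np.ones(len(uv))]@R
    o=-R.T@t
    return o+c*((z-o[2])/c[:,2:])
def proj(i,X):
    c=np.atleast_2d(X)@np.asarray(i["R"]).T+i["t"]; p=c@np.asarray(i["camera_matrix"]).T
    return p[:,:2]/p[:,2:]
def q(R): return np.roll(Rot.from_matrix(R).as_quat(),1)
HSV=dict(blue=((100,120,50),(120,255,255)),green=((50,120,40),(80,255,255)),chip=((5,140,150),(20,255,255)),
 red=((0,180,100),(4,255,255)),)
def blobs(p,c,amin=8):
    hsv=cv2.cvtColor(p,cv2.COLOR_BGR2HSV); m=cv2.inRange(hsv,*HSV[c])
    n,l,s,ce=cv2.connectedComponentsWithStats(m)
    return [(k,s[k],ce[k],l==k) for k in range(1,n) if s[k,4]>=amin]
E
python3 - <<'E'
from h import *
for n in ["scene","side"]:
    i=viewer.camera_info(n);p=cv2.imread(f"pics/{n}0.png");d=np.load(f"pics/{n}0.npy");C=cloud(i,d)
    print(n,"table z med",np.round(np.median(C[200:400:5,100:500:5,2]),4))
    for c in HSV:
        for k,s,ce,m in blobs(p,c,15):
            mm=m&(d>0);print(c,s.tolist(),np.round(ce,1),np.round(np.median(C[mm],0),3) if mm.any() else None, np.round(C[mm][:,2].max(),3) if mm.any() else None)
p=cv2.imread("pics/scene0.png");cv2.imwrite("pics/crop1.png",cv2.resize(p[110:310,200:420],None,fx=3.6,fy=3,interpolation=2)[:600,:792])
E
```

```text
scene table z med 0.0005
green [428, 286, 96, 73, 226] [485.  330.8] [0.593 0.37  0.044] 0.048
side table z med -0.0002
blue [197, 111, 17, 30, 274] [204.6 130.4] [0.543 0.658 0.039] 0.109
blue [372, 306, 13, 16, 119] [378.2 313.1] [ 0.567 -0.332  0.096] 0.102
blue [352, 314, 13, 16, 115] [358.5 321.3] [ 0.524 -0.33   0.095] 0.102
blue [332, 323, 14, 15, 116] [338.3 329.6] [ 0.48  -0.327  0.096] 0.101
blue [311, 331, 14, 17, 128] [317.5 338.7] [ 0.437 -0.325  0.096] 0.102
blue [289, 340, 15, 15, 133] [295.7 347.4] [ 0.393 -0.322  0.096] 0.102
green [191, 164, 84, 57, 1711] [233.3 191.8] [0.5   0.273 0.026] 0.048
chip [271, 229, 5, 4, 15] [273.1 230.6] [0.514 0.04  0.053] 0.055
chip [245, 237, 6, 4, 18] [247.5 238.5] [0.448 0.046 0.053] 0.054
chip [253, 243, 5, 4, 15] [254.8 244.6] [0.453 0.013 0.054] 0.056
chip [286, 248, 7, 5, 22] [288.7 249.7] [ 0.517 -0.042  0.052] 0.054
chip [252, 255, 67, 39, 470] [283.7 281.1] [ 0.474 -0.09   0.005] 0.06
chip [261, 259, 6, 4, 18] [263.5 260.4] [ 0.45  -0.044  0.053] 0.056
red [295, 136, 7, 5, 26] [297.8 137.9] [0.725 0.302 0.128] 0.132
red [341, 220, 15, 15, 124] [347.9 226.9] [ 0.672 -0.058  0.069] 0.073
```

View pics/crop1.png

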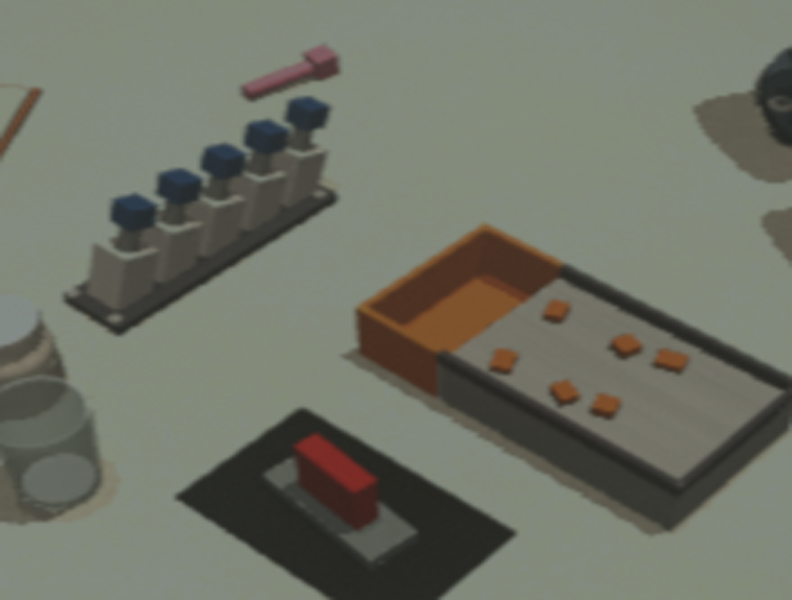

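The crop confirms the choices: blue heads, with the pink pin lying apart at scene (282,134), and the black pad under the scraper. Next I fit the fixed objects from the depth data.

```bash
python3 - <<'E'
from h import *
s=bot.sense();Rt=Rot.from_quat(np.roll(s["orientation"],-1)).as_matrix()
i=viewer.camera_info("wrist");R=np.array(i["R"]);t=np.array(i["t"])
print("cam in tool",np.round(Rt.T@(-R.T@t-s["tool_pos"]),4));print(np.round(Rt.T@R.T,3))
P=[];cols=[]
for n in ["scene","side"]:
    i=viewer.camera_info(n);p=cv2.imread(f"pics/{n}0.png");d=np.load(f"pics/{n}0.npy");C=cloud(i,d)
    ok=(d>0); P.append((n,C,p,ok))
def rect(pts,name):
    pts=pts.astype(np.float32)
    (c,wh,a)=cv2.minAreaRect(pts[:,:2]); print(name,len(pts),np.round(c,4),np.round(wh,4),round(a,2))
for n,C,p,ok in P:
    hsv=cv2.cvtColor(p,cv2.COLOR_BGR2HSV);Z=C[...,2];X=C[...,0];Y=C[...,1]
    def box(x0,x1,y0,y1,z0,z1): return ok&(X>x0)&(X<x1)&(Y>y0)&(Y<y1)&(Z>z0)&(Z<z1)
    m=box(.35,.75,.12,.45,.038,.05); 
    def clean(m,mi=5):
        nn,l,st,ce=cv2.connectedComponentsWithStats(m.astype(np.uint8)); k=1+np.argmax(st[1:,4]); return l==k
    rect(C[clean(m)],n+" tray top")
    m=box(.35,.62,-.2,.16,.04,.062);rect(C[clean(m)],n+" plate+trough top")
    m=box(.35,.62,-.2,.16,.042,.049)&(hsv[...,1]<90);mm=clean(m);rect(C[mm],n+" plate flat");print(np.median(Z[mm]))
    m=box(.55,.8,-.2,.12,-.01,.012)&(hsv[...,2]<65);rect(C[clean(m)],n+" pad")
    m=box(.55,.8,-.2,.12,.011,.026);rect(C[clean(m)],n+" foot")
    m=box(.55,.8,-.2,.12,.062,.08);rect(C[clean(m)],n+" grip")
    m=box(.33,.65,-.4,-.25,.004,.018);rect(C[clean(m)],n+" base")
    for nm,b in dict(bottle=(.6,.85,.2,.4,.1,.14),jarbeaker=(.55,.8,-.42,-.15,.05,.1)).items():
        m=box(*b); nn,l,st,ce=cv2.connectedComponentsWithStats(m.astype(np.uint8))
        for k in range(1,nn):
            if st[k,4]>40: q_=C[l==k]; print(n,nm,np.round(q_.min(0),3),np.round(q_.max(0),3))
E
```

```text
cam in tool [0.0755 0.     0.021 ]
[[-0.    -0.962 -0.274]
 [ 1.     0.    -0.001]
 [ 0.001 -0.274  0.962]]Traceback (most recent call last):
  File "<stdin>", line 18, in <module>
  File "<stdin>", line 11, in rect
cv2.error: OpenCV(4.12.0) /io/opencv/modules/imgproc/src/convhull.cpp:143: error: (-215:Assertion failed) total >= 0 && (depth == CV_32F || depth == CV_32S) in function 'convexHull'
```

```bash
cat >> h.py <<'E'
def rect(pts,name):
    pts=np.ascontiguousarray(pts[:,:2],dtype=np.float32)
    (c,wh,a)=cv2.minAreaRect(pts); print(name,len(pts),np.round(c,4),np.round(wh,4),round(a,2))
def clean(m):
    nn,l,st,ce=cv2.connectedComponentsWithStats(m.astype(np.uint8)); k=1+np.argmax(st[1:,4]); return l==k
E
python3 - <<'E'
from h import *
for n in ["scene","side"]:
    i=viewer.camera_info(n);p=cv2.imread(f"pics/{n}0.png");d=np.load(f"pics/{n}0.npy");C=cloud(i,d)
    ok=(d>0)
    hsv=cv2.cvtColor(p,cv2.COLOR_BGR2HSV);Z=C[...,2];X=C[...,0];Y=C[...,1]
    def box(x0,x1,y0,y1,z0,z1): return ok&(X>x0)&(X<x1)&(Y>y0)&(Y<y1)&(Z>z0)&(Z<z1)
    def go(m,nm):
        try: rect(C[clean(m)],n+" "+nm)
        except Exception as e: print(n,nm,"fail")
    go(box(.35,.75,.12,.45,.038,.05),"tray top")
    go(box(.35,.62,-.2,.16,.04,.062),"plate+trough top")
    m=box(.35,.62,-.2,.16,.042,.049)&(hsv[...,1]<90);go(m,"plate flat");print(np.median(Z[m]))
    go(box(.55,.8,-.2,.12,-.01,.012)&(hsv[...,2]<65),"pad")
    go(box(.55,.8,-.2,.12,.013,.026),"foot")
    go(box(.55,.8,-.2,.12,.062,.08),"grip")
    go(box(.33,.65,-.4,-.25,.004,.018),"base")
    for nm,b in dict(bottle=(.6,.85,.2,.4,.1,.14),jarbeaker=(.55,.8,-.42,-.15,.05,.1)).items():
        m=box(*b); nn,l,st,ce=cv2.connectedComponentsWithStats(m.astype(np.uint8))
        for k in range(1,nn):
            if st[k,4]>40: q_=C[l==k]; print(n,nm,np.round(q_.min(0),3),np.round(q_.max(0),3))
E
```

```text
scene tray top 1015 [0.5046 0.3004] [0.2052 0.1602] 4.2
scene plate+trough top 4526 [ 0.4793 -0.0096] [0.2774 0.1418] 86.25
scene plate flat 2580 [0.4771 0.0226] [0.1907 0.1217] 86.36
0.044858421982339025
scene pad 2555 [ 0.6752 -0.0509] [0.1912 0.1197] 87.36
scene foot 430 [ 0.6755 -0.0527] [0.1099 0.0415] 80.61
scene grip 218 [ 0.6751 -0.0522] [0.0586 0.0214] 81.82
scene base 669 [ 0.5152 -0.322 ] [0.0673 0.232 ] 86.98
scene bottle [0.714 0.29  0.1  ] [0.747 0.328 0.133]
scene jarbeaker [ 0.55  -0.347  0.05 ] [ 0.605 -0.308  0.1  ]
scene jarbeaker [ 0.686 -0.344  0.05 ] [ 0.8   -0.183  0.094]
side tray top 509 [0.5041 0.2984] [0.2013 0.1695] 4.33
side plate+trough top 3953 [ 0.4794 -0.01  ] [0.2809 0.1371] 86.36
side plate flat 2293 [0.4837 0.0244] [0.2013 0.1226] 86.53
0.04429366487886923
side pad 1492 [ 0.6729 -0.0516] [0.1859 0.1165] 87.46
side foot 299 [ 0.6735 -0.0554] [0.1095 0.0412] 81.02
side grip 155 [ 0.6734 -0.0549] [0.0622 0.0203] 80.25
side base 1506 [ 0.5136 -0.326 ] [0.0632 0.2303] 87.29
side bottle [0.709 0.286 0.1  ] [0.743 0.32  0.132]
side jarbeaker [ 0.729 -0.255  0.05 ] [ 0.798 -0.186  0.092]
side jarbeaker [ 0.681 -0.35   0.05 ] [ 0.745 -0.285  0.089]
side jarbeaker [ 0.556 -0.347  0.05 ] [ 0.601 -0.312  0.1  ]
side jarbeaker [ 0.55  -0.345  0.051] [ 0.558 -0.311  0.062]
```

Both views agree: the tray is about 200 by 160 mm, the plate top is at 45 mm, and the pad and base bar match their given sizes. Next I check reachability for both flips of the hand.

```bash
cat >> h.py <<'E'
TG=bot.tcp_to_grasp
def Rz(a): return Rot.from_euler('z',a).as_matrix()
def Rtool(yaw,tilt,flip):
    """tool z = Rz(yaw)(sin tilt,0,-cos tilt); y = -/+ Rz(yaw)Y"""
    z=np.array([np.sin(tilt),0,-np.cos(tilt)]);y=np.array([0,-1. if flip else 1.,0]);x=np.cross(y,z)
    return Rz(yaw)@np.c_[x,y,z]
def tcp(g,R,back=0): return np.asarray(g)-R[:,2]*(TG+back)
E
python3 - <<'E'
from h import *
L=.349
def t(nm,g,R):
    s=solver.inverse_kinematics(tcp(g,R),q(R)); print(nm,None if s is None else np.round(s,2))
for f in (0,1):
    print("flip",f)
    for x,y in((.39,-.322),(.48,-.327),(.567,-.332)):
        for b in (0,.12): t(f"pin {x} {b}",[x-.342*b,y,.093+.94*b],Rtool(-.057,L,f))
    for til in (.35,.7,.9,1.05):
        for yw in (.07,.5,.8): t(f"tray {til} {yw}",[.47,.3,.05],Rtool(yw,til,f))
    t("scr",[.675,-.053,.054],Rtool(-.165,0,f))
    for yy in(.08,-.1):t("plate",[.48,yy,.1],Rtool(-.0645+np.pi/2,0,f))
E
```

```text
flip 0
pin 0.39 0 None
pin 0.39 0.12 [-1.    0.16  2.04  0.41  0.77 -2.78]
pin 0.48 0 [-0.78  0.51  1.89  0.46  0.53 -2.67]
pin 0.48 0.12 [-0.84  0.28  1.89  0.36  0.76 -2.59]
pin 0.567 0 [-0.68  0.61  1.69  0.37  0.59 -2.48]
pin 0.567 0.12 [-0.73  0.4   1.71  0.31  0.78 -2.43]
tray 0.35 0.07 [ 0.56  0.56  1.96 -0.49  0.35 -0.64]
tray 0.35 0.5 [ 0.48  0.54  1.99  0.02  0.26 -1.61]
tray 0.35 0.8 [ 0.43  0.54  1.99  0.43  0.31 -2.33]
tray 0.7 0.07 [0.65 0.59 2.12 4.25 0.4  0.96]
tray 0.7 0.5 [0.48 0.57 2.19 3.1  0.32 1.6 ]
tray 0.7 0.8 [0.35 0.57 2.18 2.29 0.38 2.03]
tray 0.9 0.07 [0.7  0.67 2.18 3.97 0.68 1.3 ]
tray 0.9 0.5 [0.48 0.65 2.27 3.11 0.68 1.58]
tray 0.9 0.8 [0.31 0.65 2.25 2.53 0.7  1.75]
tray 1.05 0.07 [0.73 0.75 2.21 3.89 0.91 1.42]
tray 1.05 0.5 [0.47 0.74 2.3  3.11 0.95 1.57]
tray 1.05 0.8 [0.28 0.74 2.28 2.58 0.95 1.64]
scr [-0.15  0.79  1.41 -0.    0.94 -1.55]
plate None
plate None
flip 1
pin 0.39 0 [-0.92  0.41  2.06  0.57  0.5   0.23]
pin 0.39 0.12 [-1.    0.16  2.04  0.41  0.77  0.36]
pin 0.48 0 [-0.78  0.51  1.89  0.46  0.53  0.47]
pin 0.48 0.12 [-0.84  0.28  1.89
[... 162 characters left out ...]
  0.35  2.5 ]
tray 0.35 0.5 [0.48 0.54 1.99 0.02 0.26 1.53]
tray 0.35 0.8 [0.43 0.54 1.99 0.43 0.31 0.81]
tray 0.7 0.07 [ 0.65  0.59  2.12  4.25  0.4  -2.19]
tray 0.7 0.5 [ 0.48  0.57  2.19  3.1   0.32 -1.54]
tray 0.7 0.8 [ 0.35  0.57  2.18  2.29  0.38 -1.11]
tray 0.9 0.07 [ 0.7   0.67  2.18  3.97  0.68 -1.85]
tray 0.9 0.5 [ 0.48  0.65  2.27  3.11  0.68 -1.56]
tray 0.9 0.8 [ 0.31  0.65  2.25  2.53  0.7  -1.4 ]
tray 1.05 0.07 [ 0.73  0.75  2.21  3.89  0.91 -1.72]
tray 1.05 0.5 [ 0.47  0.74  2.3   3.11  0.95 -1.57]
tray 1.05 0.8 [ 0.28  0.74  2.28  2.58  0.95 -1.5 ]
scr [-0.15  0.79  1.41 -0.    0.94  1.59]
plate [ 0.07  0.44  1.93 -0.    0.78  0.13]
plate [-0.3   0.44  1.92 -0.    0.78 -0.24]
```

```bash
python3 - <<'E'
from h import *
bot_q=bot.sense()["joint_pos"]
for f in (0,1):
  for til in (.7,.9,1.05):
    for yw in (-1.5,-1.1,-.6,1.2,1.6,2.0,2.4,3.1):
        R=Rtool(yw,til,f)
        s=solver.inverse_kinematics(tcp([.5,.3,.055],R),q(R));
        if s is not None: print(f,til,yw,np.round(s,2))
E
```

```text
0 0.7 -1.5 [ 0.69  0.87  1.42 -0.57  1.34  0.9 ]
0 0.7 -1.1 [ 0.74  0.79  1.6  -0.77  1.11  0.75]
0 0.7 -0.6 [ 0.74  0.7   1.83 -1.09  0.78  0.64]
0 0.7 1.2 [0.22 0.62 2.01 1.46 0.57 2.42]
0 0.7 1.6 [0.17 0.68 1.86 1.06 0.82 2.44]
0 0.7 2.0 [0.18 0.76 1.68 0.79 1.07 2.36]
0 0.7 2.4 [0.22 0.84 1.5  0.58 1.3  2.23]
0 0.7 3.1 [0.35 0.95 1.25 0.25 1.6  1.89]
0 0.9 -1.5 [ 0.74  0.96  1.34 -0.67  1.51  0.94]
0 0.9 -1.1 [ 0.79  0.87  1.56 -0.9   1.26  0.86]
0 0.9 -0.6 [ 0.81  0.76  1.83 -1.3   0.93  0.88]
0 0.9 1.2 [0.15 0.69 2.06 1.75 0.76 2.07]
0 0.9 1.6 [0.1  0.75 1.88 1.25 0.97 2.22]
0 0.9 2.0 [0.12 0.83 1.66 0.92 1.22 2.24]
0 0.9 2.4 [0.18 0.92 1.44 0.68 1.47 2.17]
0 0.9 3.1 [0.33 1.05 1.13 0.3  1.82 1.88]
0 1.05 -1.5 [ 0.76  1.03  1.29 -0.74  1.64  0.97]
0 1.05 -1.1 [ 0.83  0.93  1.52 -0.98  1.38  0.92]
0 1.05 -0.6 [ 0.85  0.83  1.83 -1.41  1.06  1.01]
0 1.05 1.2 [0.1  0.75 2.08 1.86 0.94 1.91]
0 1.05 1.6 [0.06 0.81 1.87 1.35 1.1  2.09]
0 1.05 2.0 [0.08 0.89 1.63 1.   1.33 2.16]
0 1.05 2.4 [0.15 0.99 1.39 0.74 1.59 2.14]
0 1.05 3.1 [0.32 1.13 1.04 0.34 1.97 1.89]
1 0.7 -1.5 [ 0.69  0.
[... 447 characters left out ...]
.9   1.26 -2.28]
1 0.9 -0.6 [ 0.81  0.76  1.83 -1.3   0.93 -2.26]
1 0.9 1.2 [ 0.15  0.69  2.06  1.75  0.76 -1.07]
1 0.9 1.6 [ 0.1   0.75  1.88  1.25  0.97 -0.93]
1 0.9 2.0 [ 0.12  0.83  1.66  0.92  1.22 -0.9 ]
1 0.9 2.4 [ 0.18  0.92  1.44  0.68  1.47 -0.97]
1 0.9 3.1 [ 0.33  1.05  1.13  0.3   1.82 -1.26]
1 1.05 -1.5 [ 0.76  1.03  1.29 -0.74  1.64 -2.18]
1 1.05 -1.1 [ 0.83  0.93  1.52 -0.98  1.38 -2.22]
1 1.05 -0.6 [ 0.85  0.83  1.83 -1.41  1.06 -2.14]
1 1.05 1.2 [ 0.1   0.75  2.08  1.86  0.94 -1.23]
1 1.05 1.6 [ 0.06  0.81  1.87  1.35  1.1  -1.05]
1 1.05 2.0 [ 0.08  0.89  1.63  1.    1.33 -0.98]
1 1.05 2.4 [ 0.15  0.99  1.39  0.74  1.59 -1.  ]
1 1.05 3.1 [ 0.32  1.13  1.04  0.34  1.97 -1.25]
```

Flip 1 works everywhere. Pins can be laid along the tray's y with the tool tilted 0.9 rad. Now a close wrist view down the pin axis.

```bash
python3 - <<'E'
from h import *
R=Rtool(-.057,.349,1)
bot.movep(tcp([.48,-.327,.093],R,.13),q(R))
bot.hold(.3)
i,p,d=shot("wrist","w1");np.save("pics/w1.npy",d)
np.savez("pics/w1i.npz",**{k:np.asarray(i[k]) for k in("camera_matrix","R","t")})
C=cloud(i,d)
hsv=cv2.cvtColor(p,cv2.COLOR_BGR2HSV)
for k,s,ce,m in blobs(p,"blue",100):
    mm=m&(d>0); P=C[mm]; print(s.tolist(),np.round(np.median(P,0),4),P[:,2].max().round(4))
s=bot.sense();print(s["time_s"],s["ft_force"])
E
```

```text
[302, 109, 28, 29, 793] [ 0.5695 -0.3276  0.0959] 0.1008
[302, 161, 29, 30, 852] [ 0.5263 -0.3256  0.0959] 0.1009
[302, 212, 29, 33, 928] [ 0.4838 -0.3232  0.0956] 0.1009
[302, 265, 29, 35, 988] [ 0.4416 -0.3208  0.0955] 0.1011
[302, 319, 29, 29, 809] [ 0.403  -0.3188  0.0964] 0.1007
3.4583 [ 0.05803862  0.10545908 -0.48886194]
```

View pics/w1.png

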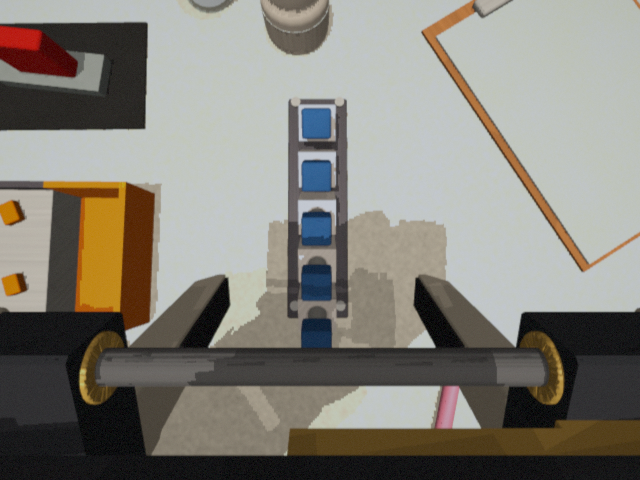

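The wrist picture shows five blue heads in a column at x≈316, rows 123–335, with the row running along the image as expected. I measure the top faces.

```bash
python3 - <<'E'
from h import *
i=dict(np.load("pics/w1i.npz"));d=np.load("pics/w1.npy");p=cv2.imread("pics/w1.png");C=cloud(i,d)
h=-.057;a=Rz(h)@[-np.sin(.349),0,np.cos(.349)];bx=Rz(h)@[np.cos(.349),0,np.sin(.349)];by=Rz(h)@[0,1,0]
cen=[]
for k,s,ce,m in blobs(p,"blue",100):
    P=C[cv2.dilate(m.astype(np.uint8),np.ones((3,3)))>0]; sa=P@a; st=np.percentile(sa,85)
    T=P[(abs(sa-st)<.003)]
    u=T@bx;v=T@by
    lo=lambda w:np.percentile(w,1);hi=lambda w:np.percentile(w,99)
    c=(lo(u)+hi(u))/2*bx+(lo(v)+hi(v))/2*by+st*a
    cen.append(c);print(np.round(c,4),"size",np.round([hi(u)-lo(u),hi(v)-lo(v)],4), "headmid",np.round(c-.011*a,4),len(T))
cen=np.array(cen);print(np.diff(cen,axis=0).round(4)); l=np.polyfit(cen[:4,0],cen[:4,1],1);print("heading",np.arctan(l[0]))
# base bar rim and sleeves' mouth plane
Z=C[...,2];ok=(d>0)&(C[...,0]>.36)&(C[...,0]<.66)&(abs(C[...,1]+.323)<.045)
m=ok&(Z>.006)&(Z<.016);rect(C[m],"base");print(np.median(Z[m]))
hsv=cv2.cvtColor(p,cv2.COLOR_BGR2HSV)
m=ok&(Z>.05)&(Z<.078)&(hsv[...,1]<60)&(hsv[...,2]>130);print(m.sum(),[np.round(np.percentile(C[m]@a,x),4) for x in(5,50,95)], (cen@a).round(4))
E
```

```text
[ 0.5686 -0.3278  0.0963] size [0.0224 0.0228] headmid [ 0.5724 -0.328   0.086 ] 864
[ 0.5251 -0.3254  0.0964] size [0.0231 0.0226] headmid [ 0.5288 -0.3256  0.0861] 867
[ 0.4813 -0.323   0.0963] size [0.0229 0.0237] headmid [ 0.4851 -0.3233  0.086 ] 868
[ 0.4376 -0.3206  0.0964] size [0.0226 0.0235] headmid [ 0.4414 -0.3208  0.0861] 838
[ 0.3978 -0.3183  0.0979] size [0.0144 0.0232] headmid [ 0.4016 -0.3185  0.0876] 538
[[-0.0436  0.0024  0.0001]
 [-0.0438  0.0024 -0.    ]
 [-0.0437  0.0025  0.0001]
 [-0.0398  0.0023  0.0015]]
heading -0.0551132836397036
base 5491 [ 0.5155 -0.325 ] [0.0621 0.2306] 86.81
0.010003568603518354
2457 [np.float64(-0.155), np.float64(-0.1245), np.float64(-0.0941)] [-0.11   -0.095  -0.0801 -0.065  -0.05  ]
```

The top faces measure 23 mm and sit 43.7 mm apart, and the base top is at 10–11 mm. All of this fits the description. Now the first pin (far end), gripping lightly at first to check alignment.

```bash
cat >> h.py <<'E'
HB=-.0555;LEAN=.349
AX=Rz(HB)@[-np.sin(LEAN),0,np.cos(LEAN)]
M2=np.array([.4851,-.3233,.0865])
def head(k): return M2+(k-2)*.04375*np.array([np.cos(HB),np.sin(HB),0])
RP=Rtool(HB,LEAN,1)
def ftt(R=RP):
    s=bot.sense(); return np.round(R.T@s["ft_force"],2), round(s["grip_width"],4), round(s["time_s"],2)
E
python3 - <<'E'
from h import *
k=4;g=head(k)
eoat.set_gripper(.06,8)
bot.movep(tcp(g,RP,.07),q(RP))
bot.movel(tcp(g,RP,.0),q(RP),vel=.08)
bot.hold(.2);print("at",ftt(),bot.sense()["tool_pos"]-tcp(g,RP))
eoat.set_gripper(.0,5); print("closed",ftt()); bot.hold(.3);print(ftt())
shot("wrist","w2")
E
```

```text
at (array([-0.09,  0.76, -0.1 ]), 0.0601, 6.0) [-2.54945405e-06 -7.32473431e-05  4.46244558e-04]
closed (array([-0.97, -0.76, -0.71]), 0.024, 6.66)
(array([ 0.37, -1.84, -0.09]), 0.0239, 6.96)
```

View pics/w2.png

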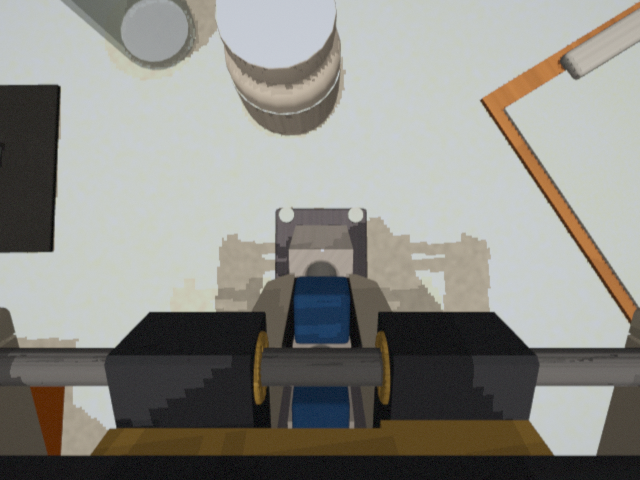

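The picture shows the head (322,310) between the pads, the shaft bare above the mouth, and the neighbour untouched. Side force is under 2 N. I tighten and pull in stages.

```bash
python3 - <<'E'
from h import *
k=4;g=head(k)
eoat.set_gripper(.0,30); bot.hold(.2);print(ftt())
for b in (.005,.02,.035,.055,.075):
    bot.movel(tcp(g,RP,b),q(RP),vel=.05); print(b,ftt())
shot("wrist","w3"); shot("side","s3")
E
python3 -c "
import cv2,numpy as np
a=cv2.imread('pics/w3.png');b=cv2.imread('pics/s3.png')[230:400,230:440];cv2.imwrite('pics/w3b.png',np.hstack([cv2.resize(a,(400,300)),cv2.resize(b,(370,300))]))"
```

```text
(array([ 0.38, -0.56,  0.39]), 0.024, 7.42)
0.005 (array([-0.09, -0.3 ,  0.49]), 0.0235, 7.67)
0.02 (array([ 0.55, -0.24,  1.36]), 0.0236, 8.12)
0.035 (array([-0.69, -0.03,  1.68]), 0.0237, 8.57)
0.055 (array([-0.24, -0.5 ,  1.31]), 0.0239, 9.12)
0.075 (array([-0.33, -0.24,  1.71]), 0.0238, 9.68)
```

View pics/w3b.png

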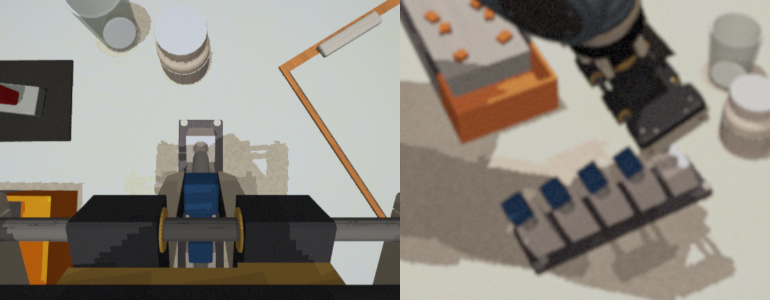

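Pin 4 came out cleanly, with under 2 N on the wrist. Now lay it in the tray.

```bash
cat >> h.py <<'E'
TC=np.array([.504,.299,0]);TY=.075
RL=Rtool(TY+np.pi/2,.9,1)
def slot(j,zf=.0135):
    f=TC+Rz(TY)@[(j-2)*.034,.044,zf]; return f-RL[:,2]*.077
def lay(j):
    g=slot(j)
    bot.movep(tcp(g+[0,0,.10],RL),q(RL))
    w=bot.sense()["grip_width"]; print("over tray",ftt(RL))
    bot.movel(tcp(g,RL),q(RL),vel=.12); print("down",ftt(RL))
    eoat.set_gripper(.045); bot.hold(.3)
    bot.movel(tcp(g,RL,.06),q(RL),vel=.2)
    bot.movel(tcp(g+[0,0,.10],RL,.06),q(RL),vel=.25)
def clear(k): bot.movel(tcp(head(k),RP,.12),q(RP),vel=.2)
E
python3 - <<'E'
from h import *
clear(4); print(ftt()); lay(4); print(bot.sense()["time_s"])
shot("wrist","w4")
i,p,d=shot("scene","sc4");cv2.imwrite("pics/sc4c.png",cv2.resize(p[230:380,380:560],None,fx=4,fy=4)[:600])
E
```

```text
(array([-0.15,  0.09,  2.66]), 0.024, 10.15)
over tray (array([-0.78,  0.81,  1.21]), 0.0241, 12.36)
down (array([-1.3 ,  0.09,  0.33]), 0.0238, 13.34)
15.225
```

View pics/sc4c.png

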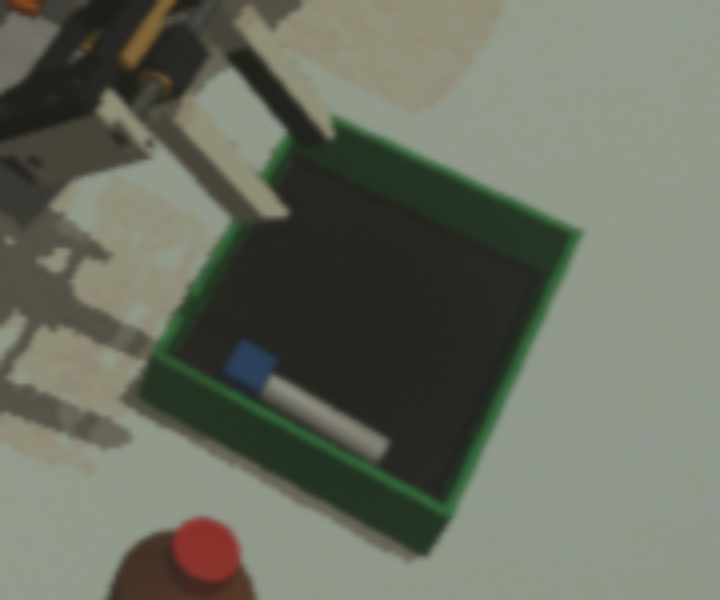

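View pics/w4.png

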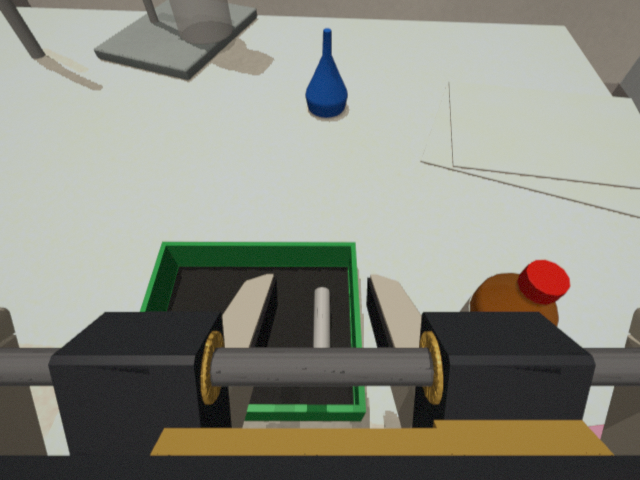

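Pin 4 lies flat in the tray: head at crop (250,365), foot at (380,445). Next are pins 3 and 2, with checks in the script.

```bash
cat >> h.py <<'E'
def chk(tag,R=RP,fmax=12,hold=True):
    f,w,t=ftt(R); print(tag,f,w,t)
    if np.linalg.norm(f)>fmax or (hold and not .021<w<.027): raise SystemExit("STOP "+tag)
def draw(k):
    g=head(k); eoat.set_gripper(.05,8)
    bot.movep(tcp(g,RP,.10),q(RP)); bot.movel(tcp(g,RP),q(RP),vel=.12); chk("at",hold=False)
    eoat.set_gripper(0,5); bot.hold(.15); chk("light")
    eoat.set_gripper(0,30); chk("firm")
    for b in (.006,.025,.06): bot.movel(tcp(g,RP,b),q(RP),vel=.06); chk(f"pull {b}")
    clear(k); chk("clear")
def state(tag):
    i,p,d=shot("scene",tag); j,p2,d2=shot("side",tag+"s")
    a=cv2.resize(p[220:380,380:560],(450,400)); b=cv2.resize(p2[130:390,170:430],(350,400)); cv2.imwrite(f"pics/{tag}c.png",np.hstack([a,b]))
E
python3 - <<'E'
from h import *
draw(3); lay(3); state("a3"); print(bot.sense()["time_s"])
E
```

```text
at [-0.25 -0.3   0.19] 0.0502 18.71
light [ 0.77 -1.52 -4.19] 0.024 19.39
firm [ 0.13 -1.31 -5.16] 0.0238 19.61
pull 0.006 [ 0.36 -1.21  1.12] 0.0239 19.86
pull 0.025 [-0.45  0.52  1.65] 0.0239 20.32
pull 0.06 [-0.7  -0.47  2.8 ] 0.0238 21.06
clear [-0.67  0.61  2.06] 0.0235 21.51
over tray (array([-0.15,  0.22,  0.95]), 0.0238, 23.7)
down (array([-0.62, -0.21,  0.66]), 0.024, 24.68)
26.6667
```

View pics/a3c.png

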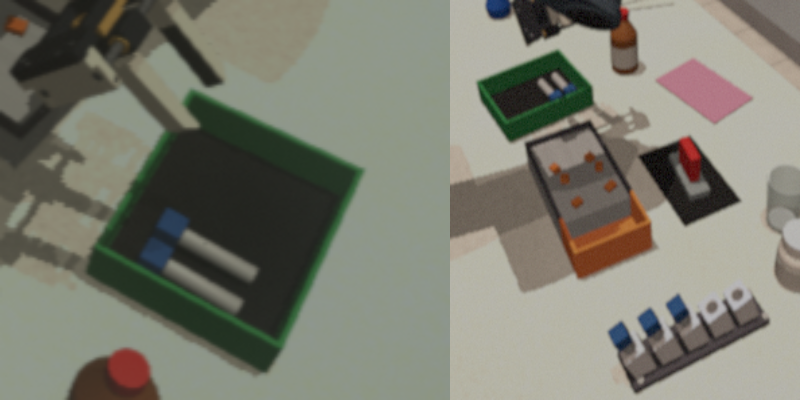

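Two pins lie side by side in the tray, heads at crop (157,253) and (172,222), and sleeves 3 and 4 are empty. Next is pin 2.

```bash
python3 - <<'E'
from h import *
draw(2); lay(2); state("a2"); print(bot.sense()["time_s"])
E
```

```text
at [-0.09 -0.38  0.  ] 0.0501 30.04
light [ 0.14 -0.51 -5.35] 0.0244 30.73
firm [ 0.24 -0.89 -5.98] 0.0239 30.94
pull 0.006 [ 0.9  -0.42  1.2 ] 0.0235 31.19
pull 0.025 [-0.56  0.93  1.62] 0.0234 31.66
pull 0.06 [-0.19 -0.57  1.79] 0.0234 32.39
clear [-0.4  -0.31  1.97] 0.0233 32.84
over tray (array([-2.87,  0.56,  1.53]), 0.0236, 35.02)
down (array([-1.35,  0.06,  0.72]), 0.0235, 36.0)
37.9833
```

View pics/a2c.png

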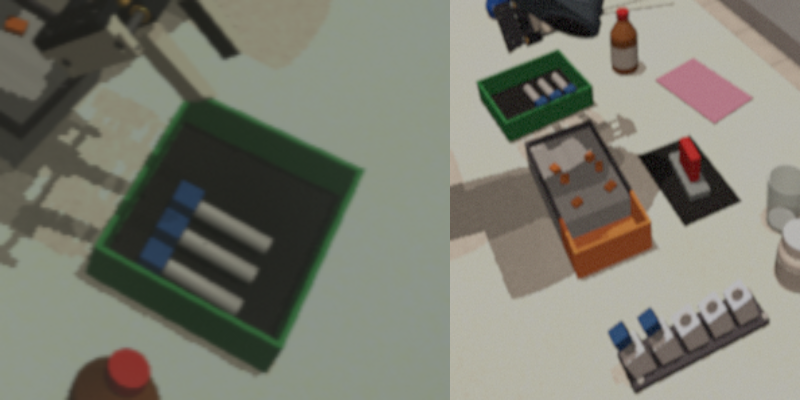

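Three pins are in the tray, heads at crop (187,193), (172,222) and (157,253). Next is pin 1.

```bash
python3 - <<'E'
from h import *
draw(1); lay(1); state("a1"); print(bot.sense()["time_s"])
E
```

```text
at [ 0.52 -0.02 -0.11] 0.0504 41.35
light [ 0.64 -1.6  -5.21] 0.0236 42.03
firm [-0.31 -1.11 -6.97] 0.024 42.25
pull 0.006 [-0.47 -0.77  1.01] 0.0239 42.5
pull 0.025 [0.05 0.95 1.61] 0.0239 42.97
pull 0.06 [-0.44 -0.85  1.31] 0.0241 43.7
clear [-0.8   0.14  2.3 ] 0.0239 44.15
over tray (array([-1.32, -0.65,  0.92]), 0.0238, 46.32)
down (array([-0.61,  0.31,  0.61]), 0.0238, 47.3)
49.2833
```

View pics/a1c.png

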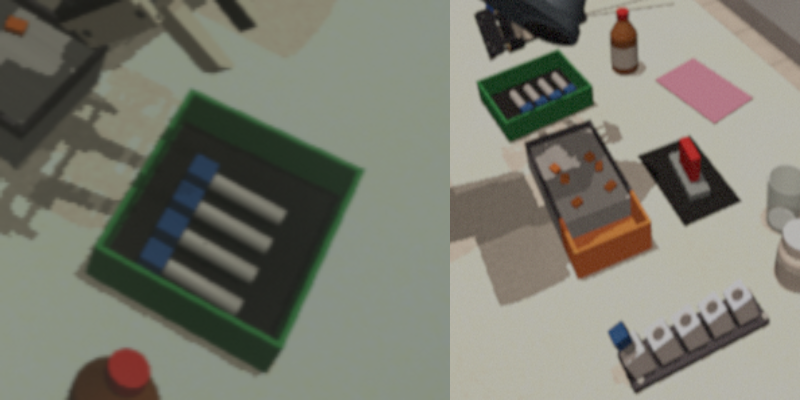

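Four pins are down. The last one, pin 0, goes in the slot by the near wall.

```bash
python3 - <<'E'
from h import *
draw(0); lay(0); state("a0"); print(bot.sense()["time_s"])
E
```

```text
at [-0.07 -0.22  0.01] 0.0502 52.64
light [ 0.22 -0.7  -5.55] 0.0238 53.33
firm [ 0.42 -1.18 -6.89] 0.0236 53.54
pull 0.006 [ 0.24 -0.06  1.68] 0.0231 53.79
pull 0.025 [-0.61 -0.47  2.17] 0.0237 54.26
pull 0.06 [-1.07 -0.54  2.48] 0.0237 54.99
clear [-0.66 -0.56  1.44] 0.0241 55.44
over tray (array([-1.23, -0.36,  2.23]), 0.0239, 57.59)
down (array([-1.1 ,  0.46,  1.19]), 0.0236, 58.58)
60.5583
```

View pics/a0c.png

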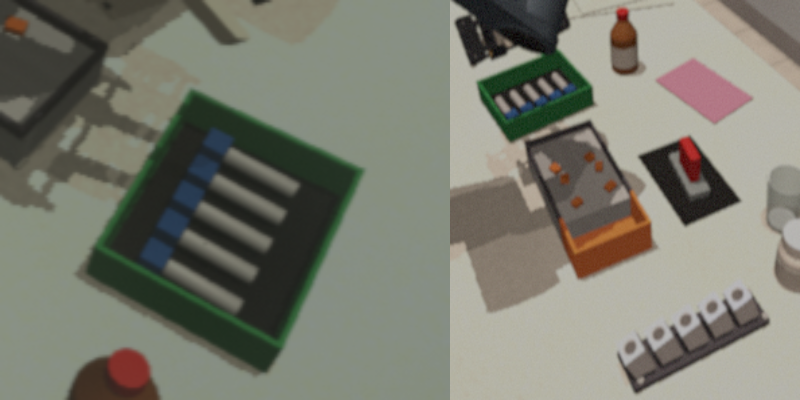

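All five pins lie in the tray and all five sleeves are empty. Now a wrist view from above the plate and scraper.

```bash
python3 - <<'E'
from h import *
R=Rtool(0,0,1)
bot.movep([.53,-.02,.42],q(R)); bot.hold(.2)
i,p,d=shot("wrist","w5");np.save("pics/w5.npy",d)
np.savez("pics/w5i.npz",**{k:np.asarray(i[k]) for k in("camera_matrix","R","t")})
C=cloud(i,d);ok=d>0;X,Y,Z=C[...,0],C[...,1],C[...,2];hsv=cv2.cvtColor(p,cv2.COLOR_BGR2HSV)
def box(x0,x1,y0,y1,z0,z1): return ok&(X>x0)&(X<x1)&(Y>y0)&(Y<y1)&(Z>z0)&(Z<z1)
def go(m,nm):
    try: rect(C[clean(m)],nm); print("  z",np.median(Z[clean(m)]).round(4))
    except Exception as e: print(nm,"fail")
go(box(.35,.6,-.22,.2,.038,.066),"plate+trough")
go(box(.35,.6,-.22,.2,.0525,.066),"rims")
go(box(.35,.6,-.22,.2,.04,.0495)&(hsv[...,1]<70),"flat")
go(box(.57,.8,-.2,.12,-.01,.009)&(hsv[...,2]<75),"pad")
go(box(.57,.8,-.2,.12,.012,.026),"foot")
go(box(.57,.8,-.2,.12,.055,.08),"grip")
for k,s,ce,m in blobs(p,"chip",30): print(s.tolist(),np.round(np.median(C[m&ok],0),4))
print(bot.sense()["time_s"])
E
```

```text
plate+trough 25440 [ 0.481  -0.0103] [0.276  0.1371] 86.35
  z 0.0444
rims 3613 [ 0.4828 -0.0104] [0.2759 0.134 ] 86.46
  z 0.056
flat 18251 [0.482  0.0247] [0.1945 0.1229] 86.28
  z 0.0441
pad 17682 [ 0.6755 -0.0513] [0.1884 0.1191] 87.52
  z 0.0032
foot 2836 [ 0.6762 -0.0539] [0.108  0.0407] 80.28
  z 0.0171
grip 2046 [ 0.6761 -0.0539] [0.0601 0.0205] 80.22
  z 0.0688
[371, 200, 86, 112, 5108] [ 0.4877 -0.1169  0.0045]
[281, 214, 20, 18, 220] [0.5223 0.01   0.0531]
[253, 219, 18, 18, 225] [0.5175 0.0391 0.0539]
[279, 276, 18, 17, 200] [0.4568 0.0145 0.0541]
[347, 279, 6, 15, 50] [ 0.4518 -0.049   0.0531]
62.7
```

View pics/w5.png

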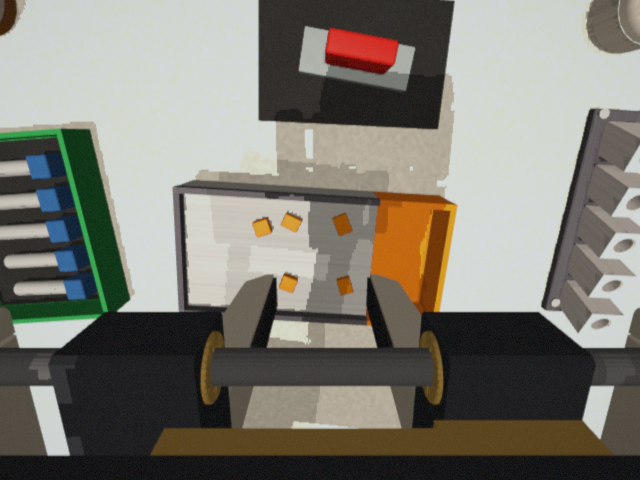

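The picture shows the scraper at (358,52), the pad, six chips (one hidden at a finger) and five pins in the tray. The plate, pad and scraper agree with the side and scene views to within 2 mm. Next I check reach for the scraper moves.

```bash
cat >> h.py <<'E'
PC=np.array([.4826,.0270,0]);PY=-.063
SC=np.array([.6762,-.0539,0]);SY=-.170
PAD=np.array([.6753,-.0513,0]);PADY=-.044
E
python3 - <<'E'
from h import *
def t(nm,g,R):
    s=solver.inverse_kinematics(tcp(g,R),q(R)); print(nm,None if s is None else np.round(s,2))
for f in (0,1):
    t("scr+",SC+[0,0,.054],Rtool(SY+np.pi/2,0,f)); t("scr-",SC+[0,0,.054],Rtool(SY-np.pi/2,0,f))
    for y in (.07,-.1): t("pl0",PC+Rz(PY)@[0,y,.1],Rtool(PY,0,f)); 
E
```

```text
scr+ None
scr- [-0.15  0.79  1.41 -0.    0.95  0.02]
pl0 [ 0.1   0.45  1.9  -0.    0.79 -1.41]
pl0 [-0.25  0.43  1.94 -0.    0.77 -1.76]
scr+ [-0.15  0.79  1.41 -0.    0.95  0.02]
scr- None
pl0 [ 0.1   0.45  1.9  -0.    0.79  1.74]
pl0 [-0.25  0.43  1.94 -0.    0.77  1.39]
```

```bash
python3 - <<'E'
from h import *
R=Rtool(SY+np.pi/2,0,1); g=SC+[0,0,.054]
eoat.set_gripper(.06,10)
bot.movep(tcp(g,R,.08),q(R))
# re-check scraper now
i,p,d=shot("side"); C=cloud(i,d);m=(d>0)&(C[...,0]>.55)&(C[...,0]<.8)&(abs(C[...,1]+.05)<.15)&(C[...,2]>.011)&(C[...,2]<.028)
rect(C[clean(m)],"foot side")
bot.movel(tcp(g,R),q(R),vel=.1); print(ftt(R))
eoat.set_gripper(0,15); print(ftt(R)); eoat.set_gripper(0,45); print(ftt(R))
bot.movel(tcp(g,R,.01),q(R),vel=.05); print(ftt(R))
bot.movel(tcp(g,R,.09),q(R),vel=.15); print(ftt(R))
i,p,d=shot("wrist","w6"); 
i,p,d=shot("side","s6"); cv2.imwrite("pics/s6c.png",cv2.resize(p[120:320,200:460],None,fx=3,fy=3))
E
```

```text
foot side 321 [ 0.6748 -0.0543] [0.1118 0.0435] 79.8
(array([-0.49, -0.65,  0.32]), 0.0599, 65.48)
(array([ 0.6 , -1.26, -0.17]), 0.02, 66.19)
(array([-0.53, -0.06, -1.06]), 0.0198, 66.41)
(array([-0.72, -0.44,  3.51]), 0.0196, 66.76)
(array([-0.23,  0.42,  3.52]), 0.02, 67.44)
```

View pics/w6.png

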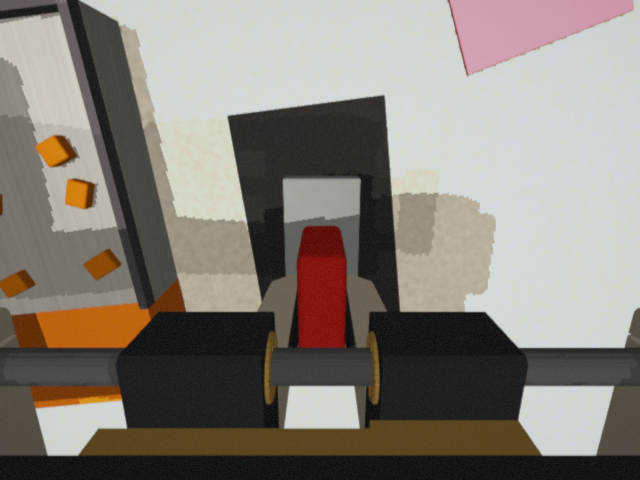

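View pics/s6c.png

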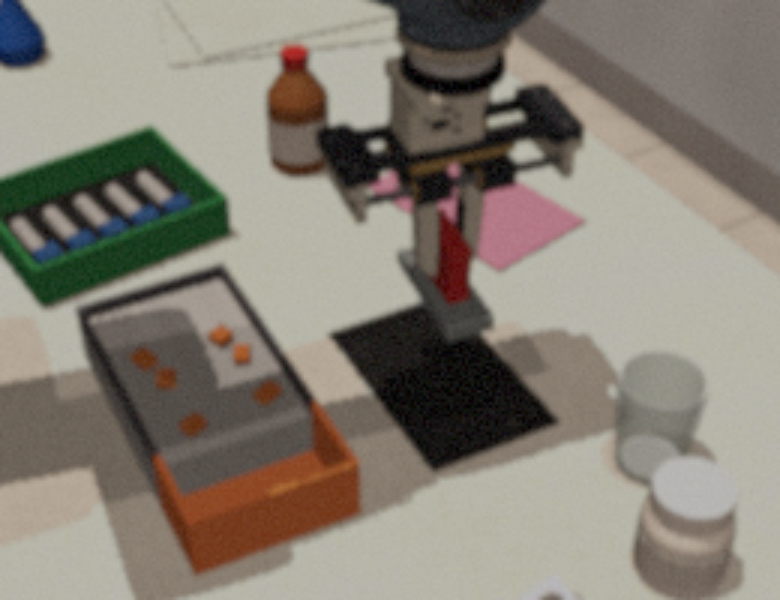

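The scraper is held level, and the pad, chips and pins are unchanged. I carry it over the free +y end of the plate, then lower until contact.

```bash
python3 - <<'E'
from h import *
R=Rtool(PY,0,1); P=lambda y,z:PC+Rz(PY)@[0,y,z]
bot.movep(tcp(P(.069,.15),R),q(R)); print(ftt(R))
bot.hold(.1)
i,p,d=shot("scene","sc7"); cv2.imwrite("pics/sc7c.png",cv2.resize(p[150:310,270:450],None,fx=4,fy=4)[:600])
i,p,d=shot("side","s7"); cv2.imwrite("pics/s7c.png",cv2.resize(p[150:320,200:400],None,fx=3.5,fy=3.5)[:600])
E
```

```text
(array([ 0.07, -0.29,  2.5 ]), 0.02, 69.06)
```

View pics/sc7c.png

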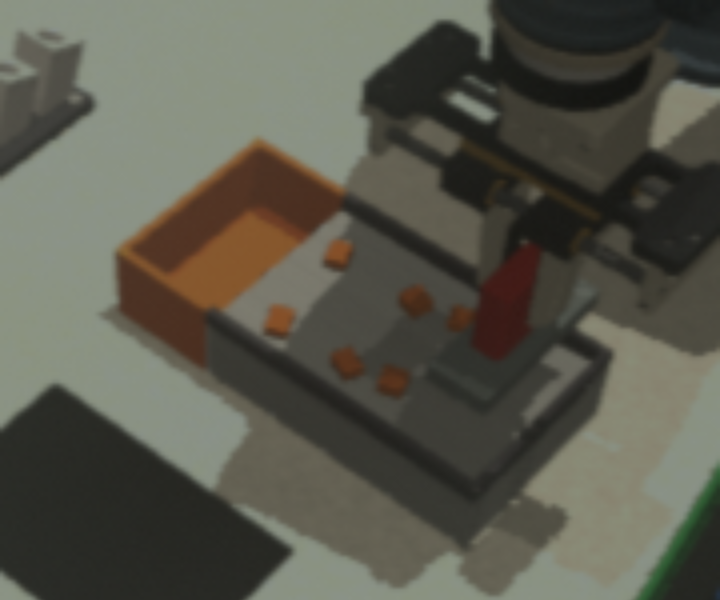

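View pics/s7c.png

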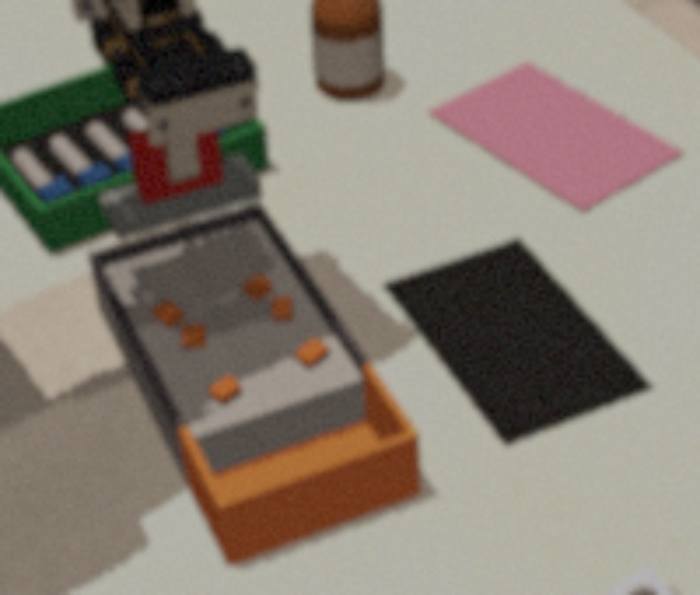

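Six chips are visible and the foot hovers over the free end, square with the plate. Lowering.

```bash
python3 - <<'E'
from h import *
R=Rtool(PY,0,1); P=lambda y,z:PC+Rz(PY)@[0,y,z]
bot.movel(tcp(P(.069,.100),R),q(R),vel=.08); f,w,t=ftt(R);print(f,w)
base=f[2]
z=.100
while z>.091:
    z-=.001; bot.movel(tcp(P(.069,z),R),q(R),vel=.02); bot.hold(.05); f,w,t=ftt(R); print(round(z,4),f)
    if f[2]<base-4 or abs(f[0])>8 or abs(f[1])>8: break
print(bot.sense()["tool_pos"]-tcp(P(.069,z),R))
open("zc","w").write(str(z))
i,p,d=shot("scene","sc8"); cv2.imwrite("pics/sc8c.png",cv2.resize(p[150:310,270:450],None,fx=4,fy=4)[:600])
E
```

```text
[-0.43 -0.4   3.79] 0.0196
0.099 [ 0.26 -0.7   3.76]
0.098 [0.48 0.5  4.16]
0.097 [-0.42  0.24  3.16]
0.096 [0.1  0.19 3.61]
0.095 [-0.24 -0.17  2.4 ]
0.094 [ -5.41   0.81 -12.22]
[-1.22521023e-05  1.35180358e-05  9.15977076e-04]
```

View pics/sc8c.png

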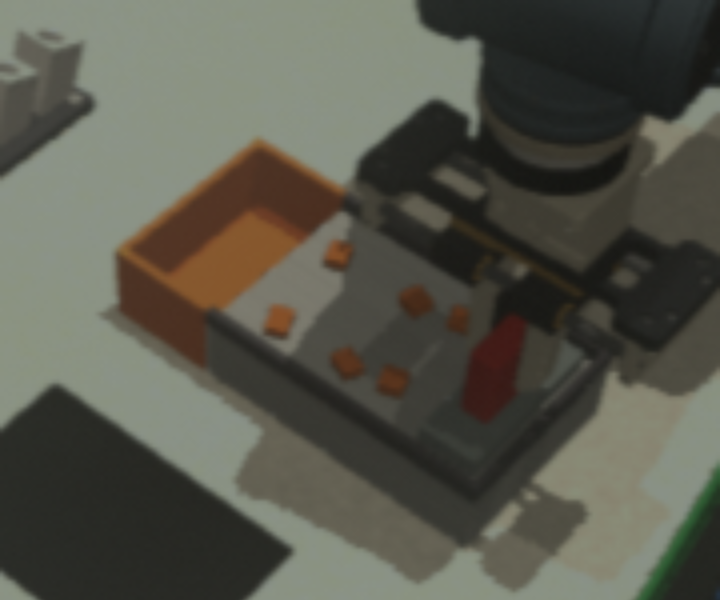

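Contact is at a grasp height of 94–95 mm, as predicted. I wipe while just touching the plate.

```bash
python3 - <<'E'
from h import *
R=Rtool(PY,0,1); P=lambda y,z:PC+Rz(PY)@[0,y,z]
z=.0949
bot.movel(tcp(P(.069,z),R),q(R),vel=.03)
for y in (.03,-.02,-.06):
    bot.movel(tcp(P(y,z),R),q(R),vel=.06); f,w,t=ftt(R); print(y,f,w,t)
    if abs(f).max()>20 or w<.017: break
i,p,d=shot("scene","sc9"); cv2.imwrite("pics/sc9c.png",cv2.resize(p[150:310,270:450],None,fx=4,fy=4)[:600])
i,p,d=shot("side","s9"); cv2.imwrite("pics/s9c.png",cv2.resize(p[150:320,200:400],None,fx=3.5,fy=3.5)[:600])
E
```

```text
0.03 [ 0.27  4.43 -3.15] 0.0199 72.93
-0.02 [0.88 2.27 0.62] 0.0198 73.92
-0.06 [-0.24  3.86 -4.11] 0.0197 74.73
```

View pics/sc9c.png

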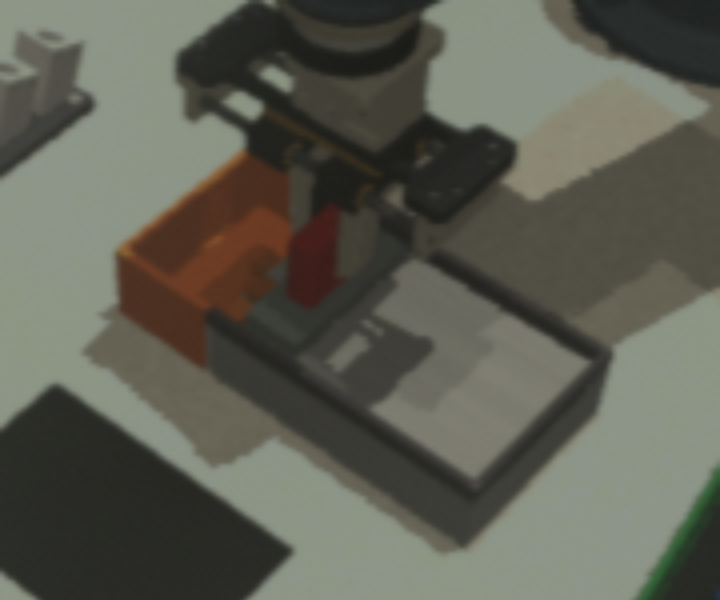

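View pics/s9c.png

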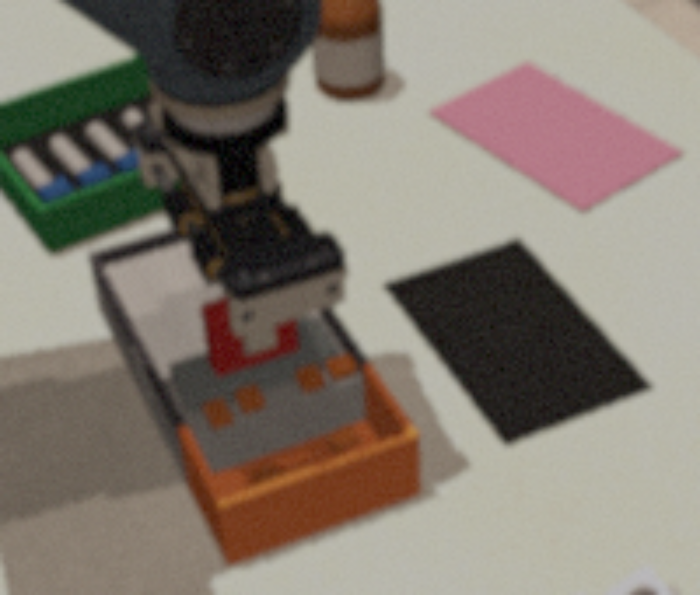

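Two chips are already in the trough and four sit ahead of the foot at the edge. The plate behind is clean. I finish the push.

```bash
python3 - <<'E'
from h import *
R=Rtool(PY,0,1); P=lambda y,z:PC+Rz(PY)@[0,y,z]
z=.0950
for y in (-.085,-.108):
    bot.movel(tcp(P(y,z),R),q(R),vel=.06); f,w,t=ftt(R); print(y,f,w,t)
bot.hold(.3)
bot.movel(tcp(P(-.108,.155),R),q(R),vel=.12);print(ftt(R))
bot.movel(tcp(P(-.03,.155),R),q(R),vel=.2);bot.hold(.1)
i,p,d=shot("scene","sc10"); j,p2,d=shot("side","s10")
cv2.imwrite("pics/s10c.png",np.hstack([cv2.resize(p[170:290,290:430],(400,400)),cv2.resize(p2[200:310,220:330],(400,400))]))
E
```

```text
-0.085 [ 0.73  2.81 -1.15] 0.0204 75.4
-0.108 [ 0.62  2.88 -4.34] 0.0199 75.93
(array([ 0.14, -0.58,  3.38]), 0.0194, 76.88)
```

View pics/s10c.png

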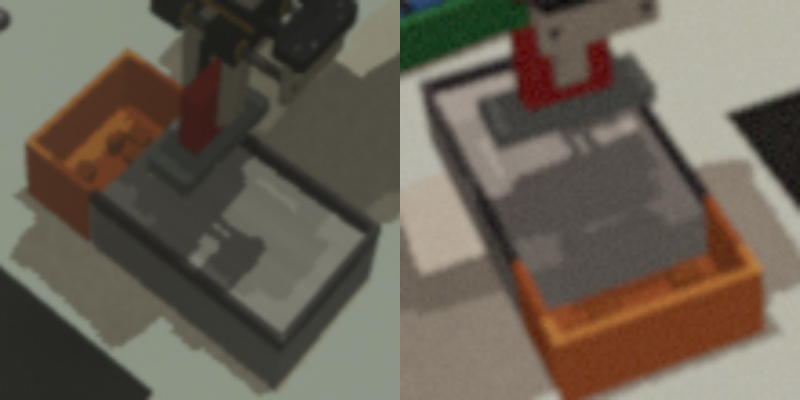

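The plate is clean and the chips lie in the trough. I stand the scraper back on the pad.

```bash
python3 - <<'E'
from h import *
R=Rtool(PADY+np.pi/2,0,1); P=lambda z:PAD+[0,0,z]
bot.movep(tcp(P(.14),R),q(R)); print(ftt(R))
bot.movel(tcp(P(.058),R),q(R),vel=.1); f,w,t=ftt(R);print(f,w); b=f[2]
z=.058
while z>.049:
    z-=.001; bot.movel(tcp(P(z),R),q(R),vel=.02); bot.hold(.05); f,w,t=ftt(R)
    if f[2]<b-4: break
print(z,f)
eoat.set_gripper(.03); eoat.set_gripper(.06); bot.hold(.1)
bot.movel(tcp(P(.18),R),q(R),vel=.15)
R=Rtool(0,0,1)
bot.movep([.50,-.10,.44],q(R)); bot.hold(.2)
i,p,d=shot("wrist","w11");C=cloud(i,d);ok=d>0;X,Y,Z=C[...,0],C[...,1],C[...,2];hsv=cv2.cvtColor(p,cv2.COLOR_BGR2HSV)
def box(x0,x1,y0,y1,z0,z1): return ok&(X>x0)&(X<x1)&(Y>y0)&(Y<y1)&(Z>z0)&(Z<z1)
for nm,m in dict(pad=box(.57,.8,-.2,.12,-.01,.009)&(hsv[...,2]<75),foot=box(.57,.8,-.2,.12,.012,.026),grip=box(.57,.8,-.2,.12,.055,.08)).items():
    rect(C[clean(m)],nm);print(np.median(Z[clean(m)]))
shot("side","s11");shot("scene","sc11");print(bot.sense()["time_s"])
E
```

```text
(array([-0.39,  0.84,  4.13]), 0.0195, 79.08)
[-0.38 -0.35  2.67] 0.0196
0.053 [ 0.4  -4.48 -5.78]
pad 11671 [ 0.6635 -0.0509] [0.1882 0.0957] 87.56
0.003117235326569882
foot 2725 [ 0.6752 -0.0514] [0.108  0.0403] 87.68
0.017093769091746366
grip 2012 [ 0.6753 -0.0514] [0.0601 0.0206] 87.61
0.06870198020758611
85.375
```

View pics/w11.png

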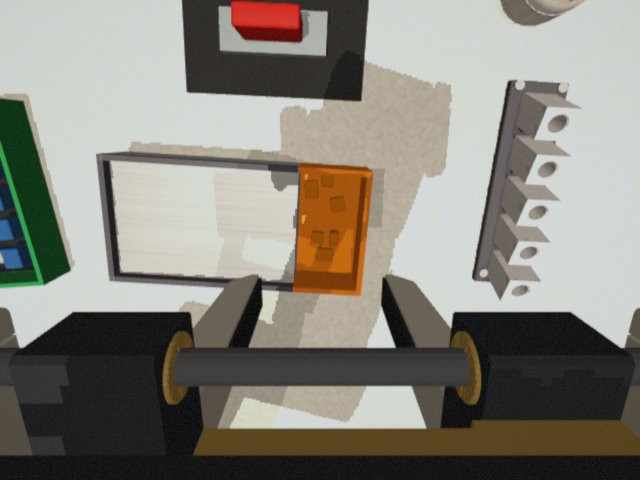

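View pics/s11.png

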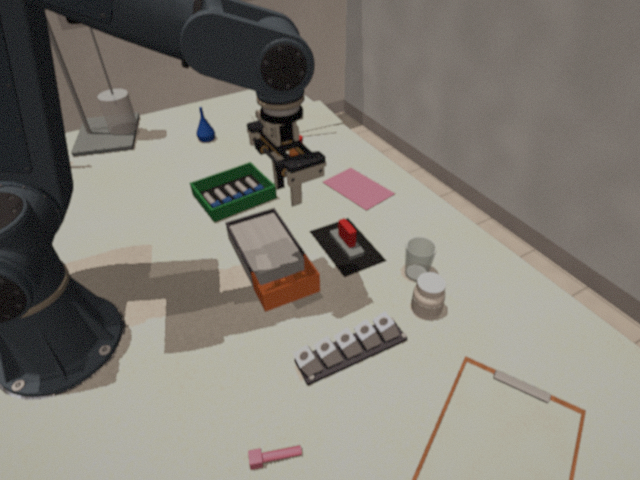

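View pics/sc11.png

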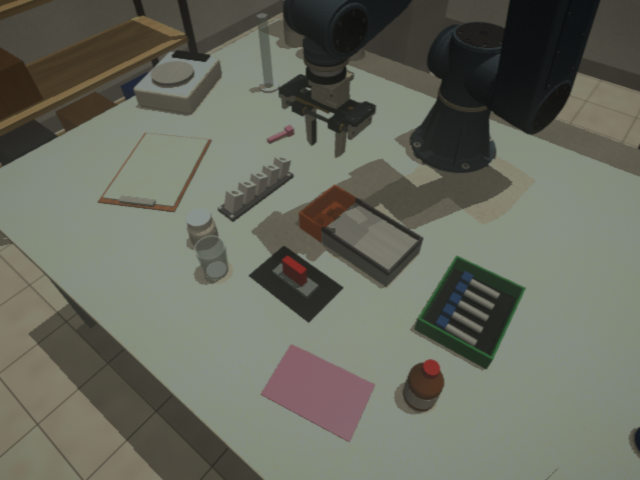

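Scraper and pins look right. I check the trough closely, because there are small bright spots at (306,178) and (304,220).

```bash
python3 - <<'E'
from h import *
i,p,d=shot("wrist","w12");C=cloud(i,d)
cv2.imwrite("pics/w12c.png",cv2.resize(p[150:305,270:390],None,fx=5,fy=3.8)[:600])
L=(C-PC)@Rz(PY)
for u,v in((311,188),(327,181),(337,204),(317,238),(333,238),(325,254),(306,178),(304,220)): print(u,v,np.round(L[v,u],3))
m=(d>0)&(abs(L[...,0])<.058)&(L[...,1]<-.108)&(L[...,1]>-.16); print("max z trough",np.percentile(L[m][:,2],[50,99,100]))
m=(d>0)&(abs(L[...,0])<.056)&(L[...,1]>-.095)&(L[...,1]<.088); print("plate z",np.percentile(L[m][:,2],[1,50,99.9]))
E
```

```text
311 188 [ 0.042 -0.113  0.012]
327 181 [ 0.051 -0.131  0.011]
337 204 [ 0.026 -0.144  0.015]
317 238 [-0.016 -0.123  0.014]
333 238 [-0.013 -0.142  0.019]
325 254 [-0.036 -0.134  0.012]
306 178 [ 0.052 -0.107  0.004]
304 220 [ 0.003 -0.107  0.005]
max z trough [0.35801312 0.374325   0.37546268]
plate z [0.04251458 0.3396876  0.37464908]
```

View pics/w12c.png

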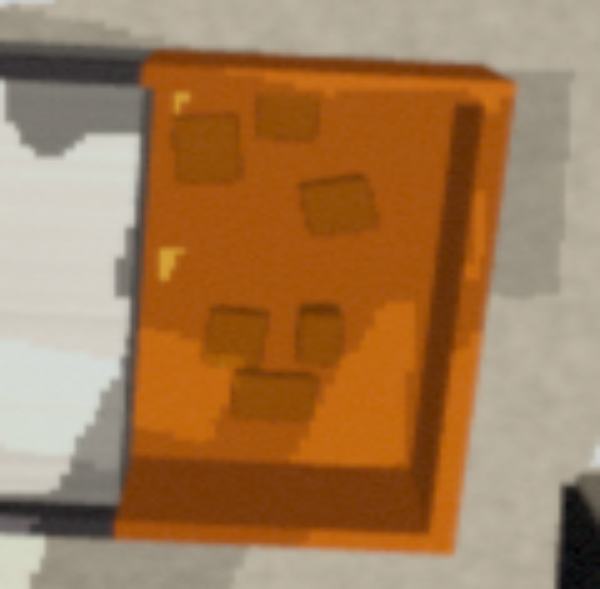

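Six chips lie in the trough with tops at 11–19 mm. The bright spots are sunlight on the trough floor (z 5 mm). Handing in.

```bash
python3 -c "
from h import *
print(bot.sense()['time_s']); sign_off()"
```

```text
85.425
the job is handed in; nothing more can be done
```

I handed the job in at 85 s of the 210 s allowed. `sign_off()` gives no verdict, so what follows rests on my own checks.

- **Pins:** I drew all five straight along their sleeves, with at most about 7 N at the wrist. They lie flat, side by side, in the green tray in the last scene and side pictures.
- **Chips:** I wiped the plate in one pass with the scraper. The plate looks clean. All six chips are in the trough with tops at 11–19 mm, under the 35 mm limit. The fingers stayed about 30 mm above the plate during the wipe.
- **Scraper:** It stands upright on the black pad. Its middle is within 1 mm of the pad centre I measured before the grasp, and their headings agree.
- **Bystanders and hand:** The bottle, jar and beaker look unmoved in the last pictures. I did not measure their final positions. The open hand hangs clear above everything.

**Readings that disagreed:**
- The last wrist view cut off the far edge of the pad, so its fit there read 96 mm instead of 120 mm. I used the earlier full fits instead, which agreed between views to about 2 mm.
- My last automatic height check over the trough and plate was spoiled by the gripper in view. I relied on the individual chip readings and the close crop.

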